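# Lock the sliding jaw of a circuit-board holder

### The arm

A 6-joint arm with a two-finger parallel gripper is mounted at the origin on the work surface. World frame = base frame: x ahead of the robot, y to its left, z up, the work surface at z = 0. Lengths are in m, angles in rad, forces in N, time in s.
With the tool pointing down it reaches from about 0.35 to 0.95 m from the base axis. Payload 17.4 kg.
Tool frame: the origin (TCP) lies midway between the tips of the shut fingers; the grasp point (between the pads) lies 19 mm behind it (robot.grip_point_offset is the distance from the TCP to the grasp point, in m); z points along the fingers, y is the line along which they close (so a half turn about z gives the same grasp; the last joint's range is limited). The gripper opens to 93 mm and grips with 3 to 60 N. Pads are 15 mm wide; open, the fingers measure 128 mm over their backs; the gripper's body (75 mm by 188 mm) begins 65 mm behind the grasp point.
Start: joints at [-1.353, 0.116, 1.442, -0, 1.584, -0.038], TCP at [0.171, -0.653, 0.219] pointing down, gripper open.
Joint ranges: [-2.83, 2.83], [-0.83, 2.19], [0.07, 2.5], [-1.14, 4.28], [0.01, 3], [-2.97, 2.97]. Speed limits (rad/s): [1.89, 1.89, 2.22, 3.14, 3.14, 3.14].

### API

Orientations are given as a unit quaternion [x, y, z, w].
In Python, from cell import robot, optics gives the robot as it stands.
- The arm moves only by the tool apply_moves, never from a script. Its argument "rows" is a list of rows, each a list of 7 numbers: the turn, a rotation vector about the tool's x, y, z in rad, then the shift along the tool's x, y, z in cm, then the opening in per cent of the stroke, from 0 (shut) to 100 (fully open). In form: [[ax, ay, az, x, y, z, gripper], ...]. A call has 1 to 5 rows; each row is the pose to reach, as a shift and turn from the pose commanded when the call began, along the tool's axes at that moment; what a row does not reach only later rows make up. A row lasts 1/12 s, in which the tool goes at most 41.7 mm and 7.16 degrees, less where a joint would pass 70% of its speed; a pose out of reach is approached as far as the arm can. A call with a gripper value outside its range is refused whole. The fingers move at their own pace and stop on an object; "squeeze" is the grip in N (left out, the last holds). Time passes only in rows, so rows that repeat a pose let the fingers close. It gives the time, the measured TCP pose, the force, the opening and the grip force at its end, in the units of the state.
- robot.state(): the state, without advancing time (a new reading comes with each control period).
- optics.read_camera(name): name is "side" or "top"; returns the picture (480x640x3 uint8, red, green, blue); there is no depth.
- optics.camera_info(name): a dict with "fx", "fy", "cx", "cy" (pixels), "world_from_camera" (4x4, takes a point from camera to world coordinates). Camera axes: x right, y up, looking along -z (the intrinsics and any distortion apply to the point x, -y, -z); pixel columns grow to the right and rows downward; lengths in m; the calibration is good to about 2 mm. A picture is of the moment at which its call begins. camera_info takes no time and is no camera call.
- robot.finish_job(): hands the job in; it is judged then, once.
The state is a dict: "t": time; "joints": joint angles; "joint_velocities": joint speeds; "joint_efforts": joint torques, N m; "ee_pos": TCP position; "tool_rot": TCP orientation; "wrist_force": force on the tool from outside, world axes, zero at the start; "moment": the same for the moment, N m; "finger_gap": finger opening in m; "grip_force": force on a finger pad.
Only numpy, scipy, OpenCV 4.12 (cv2) and the standard library are available. Lean on these libraries where they do the work, as an engineer would, in place of code of your own. Each camera call takes 0.05 s, during which the arm holds its last target. There are 200 camera calls.

### The job

Clamp the circuit board in its holder: push the upright knob along the long leg of its L-shaped slot until the sliding jaw has shoved the board up to the fixed jaw, turn the corner, and push the knob to the very end of the short leg so that the jaw is locked. Only push with the fingertips or the outside of the fingers: never have the knob between the fingers, and do not touch the board yourself. Leave everything else on the table where it is.

Things in the scene. Friction and masses are not known exactly. Their poses are not given: they have to be found in the camera images.
- holder: the board holder, fixed to the table: a grey base 216 x 110 x 12 mm. Origin at the centre of its underside; its x runs along the base from the slotted bright metal cover (x -105 to -23 mm, y -55 to 55 mm, top 30 mm above the table) over the open bed (12 mm above the table, side rails to 20 mm) to the fixed jaw (dark bar, inner face at x 95.5 mm, top at 30 mm). Place and yaw vary
- slot_start (a point): centre line of the L-shaped slot at the outer end of the long leg (jaw fully open), on the cover's top (30 mm above the table). The slot is 14 mm wide and the pin in it 10 mm, so the knob can be up to 2 mm off this line
- slot_corner (a point): the corner of the slot on the same top: 45 mm from slot_start along the holder's +x
- slot_end (a point): the closed end of the short leg on the same top: 28 mm from slot_corner along the holder's +y, that is square to the long leg. The knob's axis stands over this point when the jaw is locked
- knob_top (a point): centre of the top of the knob, 64 mm above the table. The knob is a black upright cylinder, 24 mm across, from 32 to 64 mm above the table; the pin below it runs in the slot and cannot be lifted out. It always stands upright and turns no way, only slides
- jaw (a joint): travel of the sliding jaw, which carries the knob, along the long leg, m: 0 at slot_start, 0.045 at slot_corner, stop at 0.046; the short leg can be entered from about 0.043 to 0.046. Starts at 0 to 0.012. About 2 N of friction; stays where left. Its face (dark bar, 53 mm wide, top 30 mm above the table) is 77 mm ahead of the knob along holder x
- pin (a joint): how far the knob has moved sideways into the short leg, in m: 0 on the long leg's centre line (play of 2 mm either way), 0.028 over slot_end, stop at 0.0285. About 1.2 N of friction, stays where it is left
- board: the circuit board, green, 60 (holder x) x 56 (y) x 4 mm with parts up to 18 mm high, 70 g, lying loose on the bed between the jaws. Origin at the centre of its underside. Once clamped its origin lies at holder x 63 to 66 mm
- spool: spool of solder standing 60 mm across and 53 mm high, beside the holder on its +y side; origin at the centre of its underside; leave alone
- pliers: pliers with red grips lying flat beside the holder's -y side, about 120 mm long and 12 mm high; leave alone
- driver: screwdriver 150 mm long, lying beside the holder's -y side; leave alone
- cup: open cup, 74 mm across, 85 mm high, upright on the table's left; leave alone
- flux: small round jar, 44 mm across, 50 mm high, on the table's right; leave alone
- parts_tray: divided grey tray 120 x 160 x 25 mm on the table's right; leave alone
- booklet: white booklet 100 x 150 x 8 mm lying on the table's left; leave alone

How it is judged:
By the outcome, as a careful person would: the job done as asked, in the order asked, and still so for the second after the job is handed in, with the robot touching nothing.
It also fails if it takes over 42 s, if anything falls off the work surface, if the arm or the gripper's body presses on something with over 40 N, if the wrist force passes 120 N, or if a joint passes its speed limit or range.

## Working session

There is one attempt and no reset: what is moved stays moved. The work goes in short steps, Python scripts to look and compute and a tool call to move; the robot and the scene stay as the last step left them, time stands still between calls to the robot, and variables do not carry over. Pictures are saved under pics/ and viewed, at most 10 in all, crops included, and the job is handed in when it is done.

Besides the shell and the picture viewer there is one more tool, called after "Call:" by a JSON object that holds its "fn" and its "kwargs". apply_moves: Moves the arm, as the interface text tells. Its arguments: {"type":"object","properties":{"rows":{"type":"array"},"squeeze":{"type":"number"}},"required":["rows"]}

```bash
mkdir -p pics; python3 - <<'E'
from cell import robot, optics
import cv2
for n in("top","side"):
    cv2.imwrite(f"pics/{n}0.png",optics.read_camera(n)[:,:,::-1]); i=optics.camera_info(n); print(n,{k:(v if k!="world_from_camera" else [[round(float(a),4) for a in r] for r in v]) for k,v in i.items()})
s=robot.state();print(s)
E
```

```text
top {'fx': 614.2924925529641, 'fy': 614.2924925529641, 'cx': 314.3032573601267, 'cy': 242.61123171965787, 'world_from_camera': [[0.0173, 0.9968, -0.0779, 0.4348], [-0.9997, 0.0188, 0.0184, -0.0562], [0.0198, 0.0776, 0.9968, 1.5225], [0.0, 0.0, 0.0, 1.0]]}
side {'fx': 465.73617624724375, 'fy': 465.73617624724375, 'cx': 315.6802980365341, 'cy': 239.01951555734217, 'world_from_camera': [[0.8653, 0.3192, -0.3865, 0.0308], [-0.5007, 0.5157, -0.6952, -1.0336], [-0.0226, 0.7951, 0.6061, 0.8908], [0.0, 0.0, 0.0, 1.0]]}
{'t': 0.1, 'joints': array([-1.35283885e+00,  1.16442846e-01,  1.44220532e+00, -7.38604829e-06,
        1.58401276e+00, -3.77944068e-02]), 'joint_velocities': array([ 0.00052209, -0.00101703, -0.00519771,  0.00033688,  0.00031169,
       -0.00021758]), 'joint_efforts': array([ 1.33995527e-03, -7.22898102e+01, -6.23865581e+01,  7.82264303e-02,
        2.27929320e-02, -7.74367049e-05]), 'ee_pos': array([ 0.17070841, -0.6528606 ,  0.2179715 ]), 'tool_rot': array([ 9.91834872e-01,  1.27527650e-01, -5.17285959e-05, -5.31639192e-04]), 'wrist_force': array([-0.03368216,  0.81218643, -0.26808677]), 'moment': array([-0.03731748, -0.0052615 ,  0.0656373 ]), 'grip_force': 0.0, 'finger_gap': 0.09279232538899425}
```

View pics/top0.png

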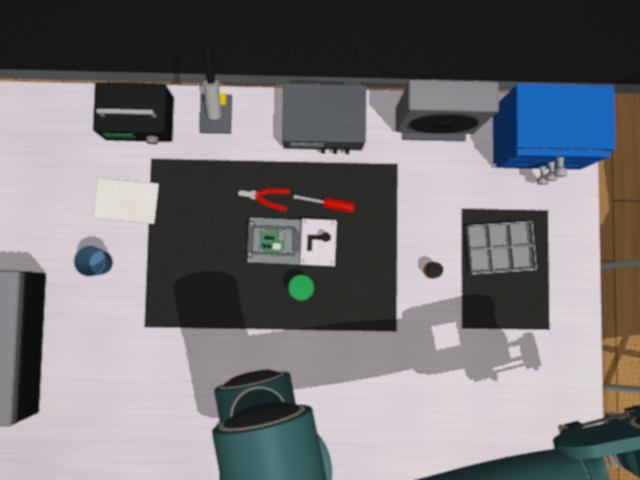

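View pics/side0.png

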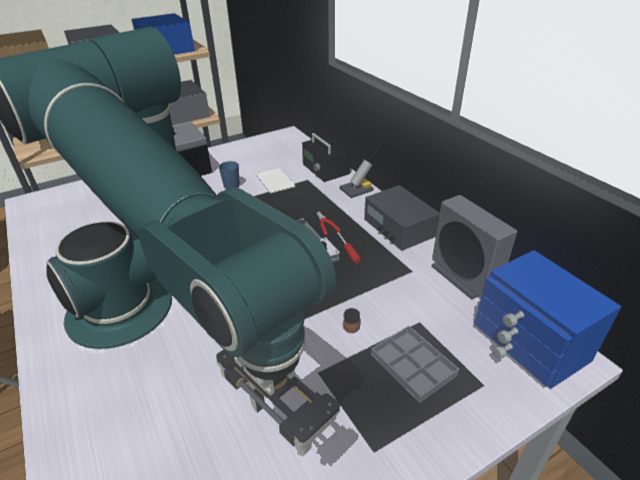

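The top view shows the holder at about (247-337, 217-266), with its cover on the right and +x pointing image-left. The knob is near (325, 238) and the spool at (301, 287). The side view of the holder is blocked by the arm. Next I'll zoom in and rectify.

```bash
cat > h.py <<'E'
import numpy as np, cv2
from cell import robot, optics
def px2w(n,u,v,z):
    i=optics.camera_info(n);T=np.array(i["world_from_camera"])
    d=T[:3,:3]@np.array([(u-i["cx"])/i["fx"],-(v-i["cy"])/i["fy"],-1]);o=T[:3,3]
    return o+d*(z-o[2])/d[2]
def w2px(n,p):
    i=optics.camera_info(n);T=np.linalg.inv(np.array(i["world_from_camera"]));c=T[:3,:3]@p+T[:3,3]
    return np.array([i["cx"]+i["fx"]*c[0]/-c[2],i["cy"]-i["fy"]*c[1]/-c[2]])
def crop(n,u0,v0,w,h,s,f):
    im=optics.read_camera(n)[v0:v0+h,u0:u0+w,::-1]
    cv2.imwrite(f,cv2.resize(im,None,fx=s,fy=s,interpolation=cv2.INTER_CUBIC))
E
python3 - <<'E'
from h import *
crop("top",240,205,110,80,7,"pics/c1.png")
E
```

```text
(no output)
```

View pics/c1.png

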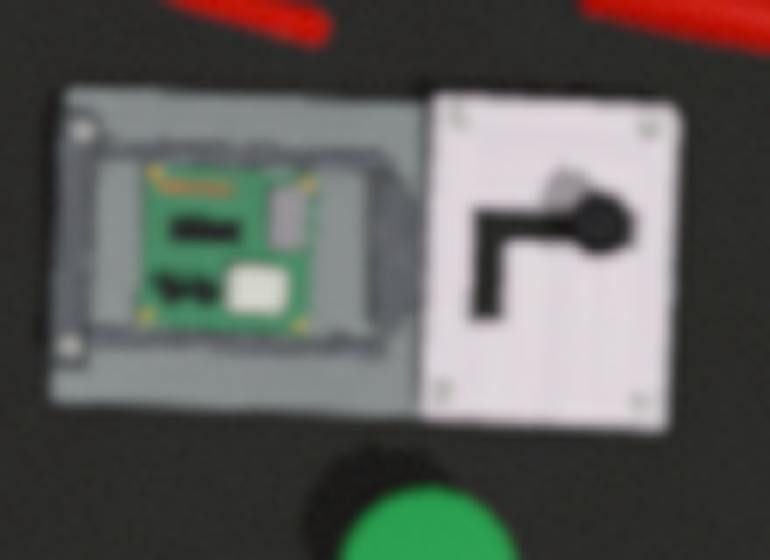

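The zoomed crop shows the cover corners at about (432,92), (682,105), (668,432) and (420,418). The knob top is at (606,222), the slot corner at (488,224), and the short-leg end edge at (487,320), running image-down towards the spool.

```bash
cat >> h.py <<'E'
def cw(X,Y,z): return px2w("top",240+(X+.5)/7-.5,205+(Y+.5)/7-.5,z)
E
python3 - <<'E'
from h import *
np.set_printoptions(precision=4,suppress=True)
P=np.array([cw(*c,.03)[:2] for c in [(432,92),(682,105),(668,432),(420,418)]])
H=np.array([[-.023,-.055],[-.105,-.055],[-.105,.055],[-.023,.055]])
hc=H.mean(0);pc=P.mean(0)
U,S,Vt=np.linalg.svd((H-hc).T@(P-pc));R=(U@Vt).T
t=pc-R@hc
print("yaw",np.degrees(np.arctan2(R[1,0],R[0,0])),"org",t,"res",P-(H@R.T+t))
print("sides",[np.linalg.norm(P[i]-P[i-1]) for i in range(4)])
inv=lambda p:R.T@(p[:2]-t)
k=cw(606,222,.064);print("knob w",k,"h",inv(k));
for n,q in dict(corner=(488,224),endedge=(487,320),leftedge=(473,224)).items(): print(n,cw(*q,.03),inv(cw(*q,.03)))
sp=cw(430,575,.053);print("spool",sp,inv(sp))
# joints, tool axes
from scipy.spatial.transform import Rotation as Ro
print(Ro.from_quat(robot.state()["tool_rot"]).as_matrix())
E
```

```text
yaw 88.42993481765807 org [ 0.5551 -0.0292] res [[ 0.0024  0.0029]
 [ 0.0018 -0.0025]
 [-0.0026 -0.0023]
 [-0.0016  0.0019]]
sides [np.float64(0.11392798611930695), np.float64(0.08746516289241704), np.float64(0.11440278083334866), np.float64(0.08627015388993431)]
knob w [ 0.5645 -0.111   0.064 ] h [-0.0815 -0.0116]
corner [ 0.566  -0.0712  0.03  ] [-0.0416 -0.012 ]
endedge [ 0.5325 -0.0714  0.03  ] [-0.0428  0.0215]
leftedge [ 0.5659 -0.0659  0.03  ] [-0.0364 -0.0118]
spool [ 0.4436 -0.0533  0.053 ] [-0.0272  0.1109]
[[ 0.9675  0.253  -0.0002]
 [ 0.253  -0.9675  0.0009]
 [ 0.     -0.0009 -1.    ]]
```

Call:
{"fn": "apply_moves", "kwargs": {"rows": [[0, 0, 0.06, 3, -2.2, 0, 0], [0, 0, 0.12, 6.2, -4.6, 0, 0], [0, 0, 0.18, 9.4, -7, 0, 0], [0, 0, 0.24, 12.6, -9.4, 0, 0], [0, 0, 0.283, 15.8, -11.8, 0, 0]]}}

```text
t: 0.57
ee_pos: [0.2944, -0.4973, 0.2184]
tool_rot: [1.0, -0.015, -0.0, -0.0]
wrist_force: [0.8, -0.1, -0.4]
finger_gap: 0.0645
grip_force: 0.0
```

Call:
{"fn": "apply_moves", "kwargs": {"rows": [[0, 0, 0, 2.4, -3.1, 0, 0], [0, 0, 0, 4.8, -6.2, 0, 0], [0, 0, 0, 7.2, -9.3, 0, 0], [0, 0, 0, 9.6, -12.4, 0, 0], [0, 0, 0, 12, -15.5, 0, 0]]}}

```text
t: 0.98
ee_pos: [0.4187, -0.3455, 0.2187]
tool_rot: [1.0, -0.014, 0.0, 0.0]
wrist_force: [0.9, -0.8, 0.2]
finger_gap: 0.0308
grip_force: 0.0
```

Call:
{"fn": "apply_moves", "kwargs": {"rows": [[0, 0, 0, 2.4, -3.1, 1, 0], [0, 0, 0, 4.8, -6.2, 3, 0], [0, 0, 0, 7.2, -9.3, 5, 0], [0, 0, 0, 9.6, -12.4, 7, 0], [0, 0, 0, 12, -15.5, 9, 0]]}}

```text
t: 1.4
ee_pos: [0.5376, -0.2002, 0.132]
tool_rot: [1.0, -0.014, 0.0, 0.0]
wrist_force: [0.6, -0.5, 1.1]
finger_gap: 0.0011
grip_force: 0.0
```

Call:
{"fn": "apply_moves", "kwargs": {"rows": [[0, 0, 0, 0.7, -0.9, 2.5, 0], [0, 0, 0, 1.4, -1.8, 5, 0], [0, 0, 0, 2.1, -2.6, 7, 0], [0, 0, 0, 2.1, -2.6, 8.4, 0], [0, 0, 0, 2.1, -2.6, 8.4, 0]]}}

```text
t: 1.82
ee_pos: [0.5571, -0.176, 0.0456]
tool_rot: [1.0, -0.013, -0.002, -0.001]
wrist_force: [0.1, -1.1, -0.3]
finger_gap: 0.0006
grip_force: 0.0
```

```bash
python3 - <<'E'
from h import *
print(robot.state()["ee_pos"])
crop("top",260,205,110,80,7,"pics/c2.png")
cv2.imwrite("pics/s2.png",cv2.resize(optics.read_camera("side")[160:340,220:460,::-1],None,fx=3,fy=3,interpolation=cv2.INTER_CUBIC))
E
```

```text
[ 0.55711469 -0.17595849  0.04564741]
```

View pics/s2.png

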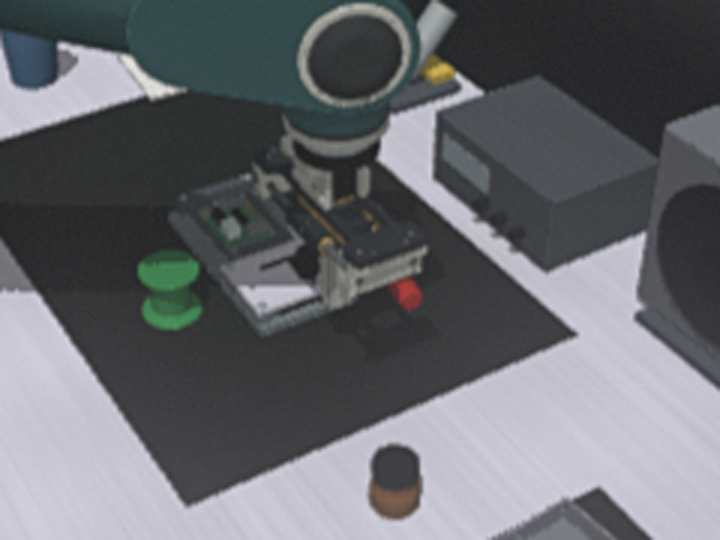

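The gripper stands shut just outside the cover's end, and the knob at crop (305,262) is beside the fingers at (335,285). Nothing is in contact yet.

Call:
{"fn": "apply_moves", "kwargs": {"rows": [[0, 0, 0, 0.4, -0.7, 0.1, 0], [0, 0, 0, 0.8, -1.4, 0.3, 0], [0, 0, 0, 0.8, -2.1, 0.4, 0], [0, 0, 0, 0.8, -2.6, 0.4, 0], [0, 0, 0, 0.8, -2.6, 0.4, 0]]}}

```text
t: 2.33
ee_pos: [0.5674, -0.1498, 0.0452]
tool_rot: [1.0, -0.013, 0.0, -0.0]
wrist_force: [0.7, 0.3, -0.1]
finger_gap: 0.0008
grip_force: 0.0
```

Call:
{"fn": "apply_moves", "kwargs": {"rows": [[0, 0, 0, -0.1, -0.4, 0.1, 0], [0, 0, 0, -0.2, -0.8, 0.2, 0], [0, 0, 0, -0.2, -1.2, 0.2, 0], [0, 0, 0, -0.2, -1.6, 0.2, 0], [0, 0, 0, -0.2, -2.0, 0.2, 0]]}}

```text
t: 2.75
ee_pos: [0.5657, -0.1306, 0.0429]
tool_rot: [1.0, -0.014, -0.0, 0.0]
wrist_force: [-1.2, -2.5, -0.7]
finger_gap: 0.0004
grip_force: 1.2
```

Call:
{"fn": "apply_moves", "kwargs": {"rows": [[0, 0, 0, 0, -0.3, 0, 0], [0, 0, 0, 0, -0.6, 0, 0], [0, 0, 0, 0, -0.9, 0, 0], [0, 0, 0, 0, -1.2, 0, 0], [0, 0, 0, 0, -1.2, 0, 0]]}}

```text
t: 3.17
ee_pos: [0.5662, -0.1183, 0.0429]
tool_rot: [1.0, -0.014, 0.0, -0.0]
wrist_force: [-0.4, 0.0, -0.1]
finger_gap: 0.0005
grip_force: 0.2
```

Call:
{"fn": "apply_moves", "kwargs": {"rows": [[0, 0, 0, 0, -0.25, 0, 0], [0, 0, 0, 0, -0.5, 0, 0], [0, 0, 0, 0, -0.75, 0, 0], [0, 0, 0, 0, -1.0, 0, 0], [0, 0, 0, 0, -1.2, 0, 0]]}}

```text
t: 3.58
ee_pos: [0.5665, -0.1065, 0.0429]
tool_rot: [1.0, -0.014, 0.0, 0.0]
wrist_force: [-1.4, -1.7, -0.5]
finger_gap: 0.0003
grip_force: 1.3
```

Call:
{"fn": "apply_moves", "kwargs": {"rows": [[0, 0, 0, 0, -0.05, 0, 0], [0, 0, 0, 0, -0.1, 0, 0], [0, 0, 0, 0, -0.15, 0, 0], [0, 0, 0, 0, -0.2, 0, 0], [0, 0, 0, 0, -0.2, 0, 0]]}}

```text
t: 4.0
ee_pos: [0.5665, -0.1048, 0.043]
tool_rot: [1.0, -0.014, 0.0, -0.0]
wrist_force: [-0.4, -2.7, -0.6]
finger_gap: 0.0002
grip_force: 1.0
```

```bash
python3 - <<'E'
from h import *
s=robot.state();print(s["ee_pos"],s["wrist_force"])
im1=optics.read_camera("top")[205:285,240:350,::-1]
cv2.imwrite("pics/t3.png",cv2.resize(im1,None,fx=7,fy=7,interpolation=cv2.INTER_CUBIC))
E
```

```text
[ 0.56652651 -0.10477023  0.04295211] [-0.40784561 -2.72521982 -0.62268439]
```

View pics/t3.png

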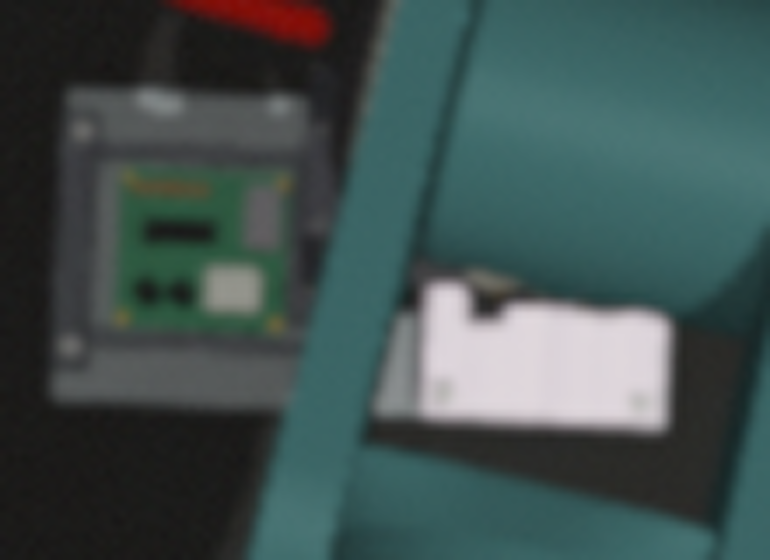

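The board has been shoved about 8 mm, with its left edge at crop x 116 and the fixed jaw face at about x 97. A few mm remain, so I'll creep on until the stop shows in the force.

Call:
{"fn": "apply_moves", "kwargs": {"rows": [[0, 0, 0, 0, -0.06, 0, 0], [0, 0, 0, 0, -0.12, 0, 0], [0, 0, 0, 0, -0.18, 0, 0], [0, 0, 0, 0, -0.24, 0, 0], [0, 0, 0, 0, -0.3, 0, 0]]}}

```text
t: 4.47
ee_pos: [0.5666, -0.1017, 0.0429]
tool_rot: [1.0, -0.014, 0.0, -0.0]
wrist_force: [-0.7, -2.8, -0.1]
finger_gap: 0.0001
grip_force: 1.3
```

Call:
{"fn": "apply_moves", "kwargs": {"rows": [[0, 0, 0, 0, -0.04, 0, 0], [0, 0, 0, 0, -0.08, 0, 0], [0, 0, 0, 0, -0.12, 0, 0], [0, 0, 0, 0, -0.16, 0, 0], [0, 0, 0, 0, -0.2, 0, 0]]}}

```text
t: 4.88
ee_pos: [0.5666, -0.0998, 0.0429]
tool_rot: [1.0, -0.014, 0.0, 0.0]
wrist_force: [0.8, -3.2, -0.0]
finger_gap: 0.0008
grip_force: 1.3
```

Call:
{"fn": "apply_moves", "kwargs": {"rows": [[0, 0, 0, 0, -0.04, 0, 0], [0, 0, 0, 0, -0.08, 0, 0], [0, 0, 0, 0, -0.12, 0, 0], [0, 0, 0, 0, -0.16, 0, 0], [0, 0, 0, 0, -0.2, 0, 0]]}}

```text
t: 5.3
ee_pos: [0.5667, -0.0978, 0.0429]
tool_rot: [1.0, -0.014, 0.0, 0.0]
wrist_force: [-1.6, -2.2, 0.1]
finger_gap: 0.0004
grip_force: 1.3
```

Call:
{"fn": "apply_moves", "kwargs": {"rows": [[0, 0, 0, 0, -0.03, 0, 0], [0, 0, 0, 0, -0.06, 0, 0], [0, 0, 0, 0, -0.09, 0, 0], [0, 0, 0, 0, -0.12, 0, 0], [0, 0, 0, 0, -0.15, 0, 0]]}}

```text
t: 5.72
ee_pos: [0.5667, -0.0967, 0.043]
tool_rot: [1.0, -0.014, 0.0, 0.0]
wrist_force: [-0.9, -7.2, -0.6]
finger_gap: 0.0007
grip_force: 3.8
```

Call:
{"fn": "apply_moves", "kwargs": {"rows": [[0, 0, 0, 0, -0.03, 0, 0], [0, 0, 0, 0, -0.06, 0, 0], [0, 0, 0, 0, -0.08, 0, 0], [0, 0, 0, 0, -0.08, 0, 0], [0, 0, 0, 0, -0.08, 0, 0]]}}

```text
t: 6.13
ee_pos: [0.5667, -0.0964, 0.043]
tool_rot: [1.0, -0.014, 0.0, 0.001]
wrist_force: [-0.1, -11.9, -0.4]
finger_gap: 0.0005
grip_force: 5.4
```

Hard stop: force climbs to 12 N with almost no travel. I'll back off and go round the knob to its holder -y side (world +x).

Call:
{"fn": "apply_moves", "kwargs": {"rows": [[0, 0, 0, 0, 0.3, 0, 0], [0, 0, 0, 0, 1.2, 0, 0], [0, 0, 0, 1, 2, 0, 0], [0, 0, 0, 2.5, 2, 0, 0], [0, 0, 0, 4, 2, 0, 0]]}}

```text
t: 6.55
ee_pos: [0.6072, -0.1175, 0.0431]
tool_rot: [1.0, -0.014, 0.0, -0.0]
wrist_force: [0.1, -0.1, 0.3]
finger_gap: 0.0005
grip_force: 0.0
```

Call:
{"fn": "apply_moves", "kwargs": {"rows": [[0, 0, 0, 0, 0, 0, 0], [0, 0, 0, 0, -1.2, 0, 0], [0, 0, 0, 0, -2.6, 0, 0], [0, 0, 0, 0, -4, 0, 0], [0, 0, 0, 0, -4.8, 0, 0]]}}

```text
t: 6.97
ee_pos: [0.6072, -0.0664, 0.043]
tool_rot: [1.0, -0.013, 0.0, -0.0]
wrist_force: [0.5, -0.4, -0.7]
finger_gap: 0.0005
grip_force: 0.0
```

Call:
{"fn": "apply_moves", "kwargs": {"rows": [[0, 0, 0, 0, 0, 0, 0], [0, 0, 0, -0.2, 0, 0, 0], [0, 0, 0, -0.5, 0, 0, 0], [0, 0, 0, -0.9, 0, 0, 0], [0, 0, 0, -1.3, 0, 0, 0]]}}

```text
t: 7.38
ee_pos: [0.594, -0.0686, 0.0429]
tool_rot: [1.0, -0.014, -0.0, 0.0]
wrist_force: [1.2, -1.0, 0.1]
finger_gap: 0.0007
grip_force: 0.0
```

```bash
python3 - <<'E'
from h import *
s=robot.state();print(s["ee_pos"],s["wrist_force"])
cv2.imwrite("pics/t4.png",np.hstack([cv2.resize(optics.read_camera("top")[205:285,240:350,::-1],(412,300),interpolation=cv2.INTER_CUBIC),cv2.resize(optics.read_camera("side")[200:300,250:380,::-1],(388,300),interpolation=cv2.INTER_CUBIC)]))
E
```

```text
[ 0.59398459 -0.06860943  0.042892  ] [ 1.15108064 -1.00603341  0.13164299]
```

View pics/t4.png

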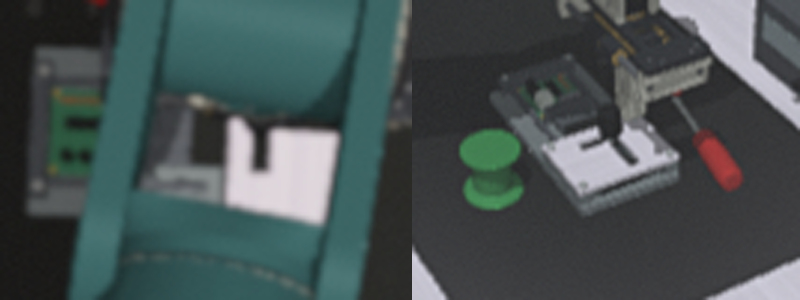

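The side view shows the knob standing at the slot corner with the finger behind it on the +x side. Both slot legs are visible and the board is still between the jaws. Now I'll push along -x.

Call:
{"fn": "apply_moves", "kwargs": {"rows": [[0, 0, 0, -0.3, 0, 0, 0], [0, 0, 0, -0.6, 0, 0, 0], [0, 0, 0, -0.9, 0, 0, 0], [0, 0, 0, -1.2, 0, 0, 0], [0, 0, 0, -1.4, 0, 0, 0]]}}

```text
t: 7.9
ee_pos: [0.5802, -0.0679, 0.043]
tool_rot: [1.0, -0.014, 0.0, 0.0]
wrist_force: [1.5, -1.6, -0.4]
finger_gap: 0.0005
grip_force: 0.7
```

Call:
{"fn": "apply_moves", "kwargs": {"rows": [[0, 0, 0, -0.2, 0, 0, 0], [0, 0, 0, -0.4, 0, 0, 0], [0, 0, 0, -0.6, 0, 0, 0], [0, 0, 0, -0.8, 0, 0, 0], [0, 0, 0, -1, 0, 0, 0]]}}

```text
t: 8.32
ee_pos: [0.5704, -0.0676, 0.0429]
tool_rot: [1.0, -0.014, 0.0, -0.0]
wrist_force: [1.6, -1.0, 0.0]
finger_gap: 0.0003
grip_force: 0.7
```

Call:
{"fn": "apply_moves", "kwargs": {"rows": [[0, 0, 0, -0.15, 0, 0, 0], [0, 0, 0, -0.3, 0, 0, 0], [0, 0, 0, -0.45, 0, 0, 0], [0, 0, 0, -0.6, 0, 0, 0], [0, 0, 0, -0.7, 0, 0, 0]]}}

```text
t: 8.73
ee_pos: [0.5633, -0.0674, 0.0429]
tool_rot: [1.0, -0.014, -0.0, -0.0]
wrist_force: [1.6, -1.2, 0.4]
finger_gap: 0.0005
grip_force: 0.6
```

Call:
{"fn": "apply_moves", "kwargs": {"rows": [[0, 0, 0, -0.06, 0, 0, 0], [0, 0, 0, -0.12, 0, 0, 0], [0, 0, 0, -0.18, 0, 0, 0], [0, 0, 0, -0.24, 0, 0, 0], [0, 0, 0, -0.3, 0, 0, 0]]}}

```text
t: 9.15
ee_pos: [0.5605, -0.0673, 0.0429]
tool_rot: [1.0, -0.014, 0.0, 0.0]
wrist_force: [1.5, -1.2, 1.0]
finger_gap: 0.0004
grip_force: 0.6
```

Call:
{"fn": "apply_moves", "kwargs": {"rows": [[0, 0, 0, -0.05, 0, 0, 0], [0, 0, 0, -0.1, 0, 0, 0], [0, 0, 0, -0.15, 0, 0, 0], [0, 0, 0, -0.2, 0, 0, 0], [0, 0, 0, -0.25, 0, 0, 0]]}}

```text
t: 9.57
ee_pos: [0.5593, -0.0673, 0.0432]
tool_rot: [1.0, -0.014, 0.002, 0.0]
wrist_force: [16.1, -1.9, -6.5]
finger_gap: 0.0004
grip_force: 8.2
```

Call:
{"fn": "apply_moves", "kwargs": {"rows": [[0, 0, 0, -0.04, 0, 0, 0], [0, 0, 0, -0.08, 0, 0, 0], [0, 0, 0, -0.12, 0, 0, 0], [0, 0, 0, -0.16, 0, 0, 0], [0, 0, 0, -0.2, 0, 0, 0]]}}

```text
t: 9.98
ee_pos: [0.5587, -0.0673, 0.0435]
tool_rot: [1.0, -0.014, 0.004, 0.0]
wrist_force: [28.9, -2.3, -12.7]
finger_gap: 0.0005
grip_force: 14.2
```

The end of the short leg is reached: 29 N against the stop at x≈0.559, close to the 0.5575 predicted. I'll retreat.

Call:
{"fn": "apply_moves", "kwargs": {"rows": [[0, 0, 0, 0.4, 0, 0, 0], [0, 0, 0, 1, 0, 0, 0], [0, 0, 0, 2.5, 0, 0, 0], [0, 0, 0, 3, 0, -2, 0], [0, 0, 0, 3, 0, -5, 0]]}}

```text
t: 10.4
ee_pos: [0.5852, -0.0677, 0.0904]
tool_rot: [1.0, -0.014, -0.003, -0.0]
wrist_force: [0.1, 0.3, -1.0]
finger_gap: 0.0006
grip_force: 0.0
```

Call:
{"fn": "apply_moves", "kwargs": {"rows": [[0, 0, 0, 0, 1, -3, 0], [0, 0, 0, 0, 4, -6, 0], [0, 0, 0, 0, 8, -9, 0], [0, 0, 0, 0, 12, -9, 0], [0, 0, 0, 0, 15, -9, 0]]}}

```text
t: 10.82
ee_pos: [0.5823, -0.2199, 0.1856]
tool_rot: [1.0, -0.013, 0.001, 0.001]
wrist_force: [0.2, -1.0, -0.8]
finger_gap: 0.0007
grip_force: 0.0
```

Call:
{"fn": "apply_moves", "kwargs": {"rows": [[0, 0, 0, -1, 3, 0, 0], [0, 0, 0, -2, 6.5, 0, 0], [0, 0, 0, -3, 10, 0, 0], [0, 0, 0, -4, 13.5, 0, 0], [0, 0, 0, -5, 17, 0, 0]]}}

```text
t: 11.23
ee_pos: [0.5264, -0.388, 0.1827]
tool_rot: [1.0, -0.014, -0.0, -0.0]
wrist_force: [0.3, -0.8, -0.0]
finger_gap: 0.0007
grip_force: 0.0
```

```bash
python3 - <<'E'
from h import *
s=robot.state();print(s["ee_pos"],s["wrist_force"])
crop("top",240,205,110,80,7,"pics/c5.png")
E
```

```text
[ 0.52643473 -0.38800202  0.18269056] [ 0.27140796 -0.78575892 -0.02941791]
```

View pics/c5.png

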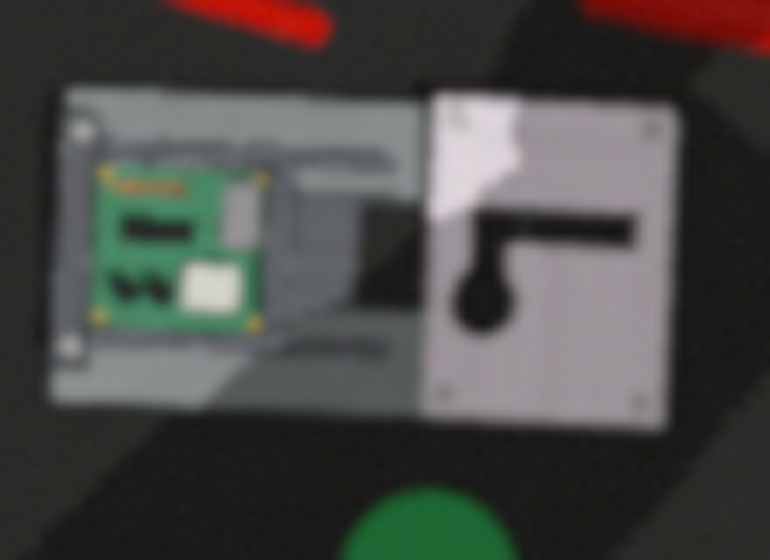

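The knob now stands at the end of the short leg (484,300), about 28 mm sideways by scale. The board is flush between the jaws, and the spool and pliers have not moved.

```bash
python3 -c "
from cell import robot
print(robot.finish_job())"
```

```text
the job is handed in; nothing more can be done
None
```

The board is clamped against the fixed jaw and the knob is locked at the end of the short leg. The job was handed in at about 11 s with the arm clear; no verdict came back.

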